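# Free the ram of the bench press and hold it at the depth marker

## Robot

A 6-joint arm with a two-finger parallel gripper is mounted at the origin on the work surface. World frame = base frame: x ahead of the robot, y to its left, z up, the work surface at z = 0. Lengths are in m, angles in rad, forces in N, time in s.
With the tool pointing down it reaches from about 0.35 to 0.85 m from the base axis. Payload 8.1 kg.
Tool frame: the origin (TCP) lies on the mounting face of the last link; the fingertips stand 173 mm ahead of it and the grasp point (between the pads) lies 155 mm ahead of it (bot.finger_overhang is the distance from the TCP to the fingertips, in m); z points along the fingers, y is the line along which they close (so a half turn about z gives the same grasp; the last joint's range is limited). The gripper opens to 85 mm and grips with 20 to 120 N. Pads are 22 mm wide; open, the fingers measure 114 mm over their backs; the gripper's body (76 mm by 85 mm) begins 54 mm behind the grasp point. The pads swing forward as they close: fully open they stand 13 mm farther back than shut.
Start: joints at [1.152, 0.13, 1.488, -0, 1.523, -0.085], TCP at [0.197, 0.567, 0.405] pointing down, gripper open.
Joint ranges: [-2.96, 2.96], [-0.89, 2.26], [0.02, 2.5], [-1.34, 4.48], [0, 2.73], [-2.66, 2.66]. Speed limits (rad/s): [2.39, 2.39, 2.79, 3.14, 3.14, 3.14].

## Interface

Orientations are given as [roll, pitch, yaw] about the fixed x, y, z axes, in that order (R = Rz(yaw) Ry(pitch) Rx(roll)).
In Python, from plant import get_state, viewer, bot gives the robot as it stands. The module is installed in compiled form; this text tells all that it offers.
- The arm moves only by the shell command python3 -m pendant 'ROWS' [OPENING] [FORCE]. ROWS is JSON, a list that holds one entry, the list of rows, each a list of 6 numbers: the shift along the tool's x, y, z in m, then the turn, a rotation vector about the tool's x, y, z in degrees. In form: [[[x, y, z, wx, wy, wz], ...]]. A call has 1 to 5 rows; each row is the pose to reach, as a shift and turn from the pose commanded when the call began, along the tool's axes at that moment; what a row does not reach only later rows make up. A row lasts 1/12 s, in which the tool goes at most 41.7 mm and 7.16 degrees, less where a joint would pass 70% of its speed; a pose out of reach is approached as far as the arm can. A call with a gripper value outside its range is refused whole. OPENING is the closure, from 0 (fully open) to 1 (shut), set as the call begins (- or left out, the last holds). The fingers move at their own pace and stop on an object; FORCE is the grip in N (left out, the last holds). Time passes only in rows, so rows that repeat a pose let the fingers close. It gives the time, the measured TCP pose, the force, the opening and the grip force at its end, in the units of the state.
- get_state(): the state, without advancing time (a new reading comes with each control period).
- viewer.grab_frame(name): name is "scene" or "top" or "wrist"; returns (picture, depth): 384x512x3 uint8, blue, green, red; 384x512 float32, m along the optical axis (not along the pixel's ray), 0 where there is no reading.
- viewer.get_calibration(name): a dict with "camera_matrix" (3x3 intrinsics, pixels), "k1" (the pictures are not rectified: a ray, as slopes to the right and down, at radius r is drawn at 1 + k1 r^2 times it, then the intrinsics apply), "R" (3x3) and "t" (3): a world point X has camera coordinates R X + t; the wrist camera has in their place "mount" (4x4, takes a point from camera to tool coordinates, whose origin is the TCP and whose axes are the flange's). Camera axes: x right, y down, z forward; pixel columns grow to the right and rows downward; lengths in m; the calibration is good to about 2 mm. A picture is of the moment at which its call begins: read the wrist's pose just before it. get_calibration takes no time and is no camera call.
- bot.finish_job(): hands the job in; it is judged then, once.
Trained networks look in the newest picture that a camera, given by its name, has taken for a name from the list of things; names that differ only in an ending like _2 or _b are one class to them, and where a whole thing is asked for, a point or a joint stands for the part that bears it (a point fixed in the world has none). Each returns a list of dicts, best first, with "confidence" (0 to 1); they miss things now and then, are a little off and sometimes report something else, mostly with a low value. They report only what shows in the picture. A call takes as long as a camera call.
- viewer.search_frame(camera, target): "location" ([column, row] as shares, 0 to 1, of the picture: columns of its width, rows of its height, amid what is visible of it).
- viewer.cut_out(camera, target): "region" (384x512 bool, what is visible of it) and "location" ([column, row] as shares, 0 to 1, of the picture: columns of its width, rows of its height, amid what is visible of it).
The state is a dict: "clock": time; "joint_positions": joint angles; "qd": joint speeds; "tau": joint torques, N m; "tcp_pos": TCP position; "eef_rot": TCP orientation; "ft_force": force on the tool from outside, world axes, zero at the start; "torque": the same for the moment, N m; "finger_gap": finger opening in m; "grasp_force": force on a finger pad.
Only numpy, scipy, OpenCV 4.12 (cv2) and the standard library are available. Lean on these libraries where they do the work, as an engineer would, in place of code of your own. Each camera call takes 0.05 s, during which the arm holds its last target. There are 200 camera calls.

## Task

Turn the lock knob on top of the bench press clockwise (seen from above) by about a quarter turn, to its stop, so that its tongue swings out from under the ram's cap; only then push the press's spring-loaded lever down until the pointer on the ram is level with the brass depth marker beside it. Finish while the gripper is still holding the lever there, so that the depth stop can be set: do not let go. Leave the marker where it is set and do not disturb the other things on the bench.

Things in the scene. Friction and masses are not known exactly. Their poses are not given: they have to be found in the camera images.
- press: small blue bench lever press bolted to the bench; base 160 x 200 x 20 mm, head 80 x 160 mm with its top 170 mm up; nothing higher than 255 mm. Origin on the bench under it; x points out of its back (the lever is on the -x side), y the way the lever sticks out, z up; yaw -0.35 to 0.3 rad. Knob's axis at (0, -65) mm, ram's at (0, 15) mm in this frame
- lock_knob (a joint): angle of the lock knob on top of the head, rad, upright axis; grows clockwise from above, 0 to 1.57 (stop), starts at 0 to 0.2. At 0 its steel tongue (62 mm long, 16 wide) points to the press's +y and lies under the ram's cap, blocking the ram; beyond about 1.0 it is clear. Light friction (0.05 N m), no spring, stays where left
- knob_grip (a point): on the lock knob's axis at grip height, 243 mm above the bench. The grip is an upright black bar 52 mm long, 13 thick, 28 high (top 9 mm above this point, underside 19 below), lying along the tongue: at joint 0 along the press's y, at 1.57 along its x. The ram's cap, its top 20 mm lower than this point, begins 40 mm from the axis on the +y side
- ram (a joint): travel of the ram, m, 0 at the top, grows downward to 0.038. It is geared to the lever: 40 mm of travel per radian of lever
- pointer (a point): end of the ram's pointer, at half its thickness: a flat steel blade 4 mm thick, 12 mm wide, that sticks out of the ram's cap towards the press's +x. It stands 219 mm above the bench with the ram at the top and goes down with the ram
- mark (a point): centre of the depth marker, a brass ring 20 mm across and 6 mm high on a thin upright rod on the head, 29 mm beside the pointer on its +y side. It is set at another height, 12 to 30 mm below the raised pointer, each time, and stays by friction (4 N)
- feed_lever: the lever; origin on its pivot, (-58, 15, 140) mm in the press's frame; the pivot's axis runs along the press's x. It points to the press's +y, 0.5 rad above level when up, and swings down by up to 0.95 rad. A spring lifts it: about 5 N at the handle holds it when just moved, about 14 N when fully down; let go, it springs back up
- handle (a point): middle of the lever's handle, on its centre line, 165 mm from the pivot, 219 mm above the bench when up. The handle is black, round, 26 mm thick, and reaches from 117 to 213 mm from the pivot, at the end of a 14 mm steel rod
- bush: brass ring 26 mm across, 22 mm high, bystander standing on the press's base plate; origin at its underside
- jar: glass jar 60 mm across, 80 mm high, bystander; origin at its underside
- screwdriver: screwdriver 200 mm long lying behind the press, bystander; origin under its middle, x along it
- wrench: steel wrench 180 mm long lying beside the press, bystander; origin under its middle, x along it
- offcut: wooden offcut 90 x 45 x 35 mm, bystander; origin at its underside
- hammer: hammer 260 mm long lying between robot and press, bystander; origin under its middle, x along it
- spray_can: aluminium spray can 60 mm across, 170 mm high, bystander to the left; origin at its underside

How it is judged:
On the way:
1. the lock knob is turned at least 1.2 rad while the ram is still at the top (value of joint lock_knob above 1.2 rad and value of joint ram below 0.003 m), for 0.1 s.
At the end, for the whole second after the job is handed in: The ram's pointer is within 3 mm of the marker's height and still, the fingers press on the lever (more than 2 N), and the lock knob stays turned clear (more than 1.2 rad) (z of pointer in the frame of mark between -0.003 and 0.003 m and contact force between the fingers and feed_lever above 2 N and value of joint lock_knob above 1.2 rad and velocity of joint ram between -0.005 and 0.005 m/s); the arm keeps its last pose, push and grip.
It fails at once if the depth marker is shifted by more than 3 mm (distance of mark from where it was at the start of the episode above 0.003 m).
It fails at once if another thing on the bench is moved by more than 30 mm (distance of any of bush, jar, screwdriver, wrench, offcut, hammer, spray_can from where it was at the start of the episode above 0.03 m).
It also fails if it takes over 51 s, if anything falls off the work surface, if the arm or the gripper's body presses on something with over 40 N, if the wrist force passes 120 N, or if a joint passes its speed limit or range.

## Working session

There is one attempt and no reset: what is moved stays moved. The work goes in short steps, Python scripts to look and compute and a shell command to move; the robot and the scene stay as the last step left them, time stands still between calls to the robot, and variables do not carry over. Pictures are saved under pics/ and viewed, at most 10 in all, crops included, and the job is handed in when it is done.

```bash
mkdir -p pics; cat > h.py <<'E'
import numpy as np, cv2
from scipy.spatial.transform import Rotation as Ro
from plant import get_state, viewer, bot
def tool():
    s=get_state(); return Ro.from_euler('xyz',s['eef_rot']).as_matrix(), np.array(s['tcp_pos']), s
def grab(n):
    R,p,s=tool(); im,d=viewer.grab_frame(n); c=viewer.get_calibration(n)
    if 'mount' in c:
        M=np.array(c['mount']); A=R@M[:3,:3]; b=R@M[:3,3]+p
    else:
        A=np.array(c['R']).T; b=-A@np.array(c['t'])
    return im,d,(np.array(c['camera_matrix']),c['k1'],A,b)
def xyz(uv,z,cal):
    K,k1,A,b=cal
    uv=np.atleast_2d(uv).astype(float)
    s=cv2.undistortPoints(uv.reshape(-1,1,2),K,np.array([k1,0,0,0.]))[:,0]
    return (np.c_[s,np.ones(len(s))]*np.reshape(z,(-1,1)))@A.T+b
def proj(X,cal):
    K,k1,A,b=cal
    c=(np.atleast_2d(X)-b)@A; s=c[:,:2]/c[:,2:]; s=s*(1+k1*(s**2).sum(1,keepdims=True))
    return s@K[:2,:2].T+K[:2,2]
def cloud(mask,d,cal):
    v,u=np.nonzero(mask&(d>0)); return xyz(np.c_[u,v],d[v,u],cal)
E
python3 - <<'E'
from h import *
for n in ('scene','top'):
    im,d,cal=grab(n); cv2.imwrite(f'pics/{n}0.png',im)
    np.savez(f'{n}0.npz',im=im,d=d)
    for t in ('press','lock_knob','feed_lever','pointer','mark','knob_grip','handle','spray_can','jar','hammer'):
        r=viewer.cut_out(n,t)[:1]
        for q in r:
            P=cloud(q['region'],d,cal)
            print(n,t,round(q['confidence'],2),np.round(np.array(q['location'])*[512,384]),len(P),np.round(np.median(P,0),3) if len(P) else '', np.round(P.max(0),3) if len(P) else '',np.round(P.min(0),3) if len(P) else '')
print(get_state())
E
```

```text
scene lock_knob 0.79 [148. 189.] 587 [ 0.545 -0.197  0.227] [ 0.553 -0.141  0.255] [ 0.239 -0.232 -0.003]
scene feed_lever 0.91 [217. 152.] 493 [ 0.482 -0.004  0.217] [0.491 0.08  0.249] [ 0.205 -0.092  0.002]
scene pointer 0.71 [175. 184.] 424 [ 0.546 -0.132  0.222] [ 0.59  -0.054  0.226] [ 0.27  -0.166 -0.002]
scene mark 0.51 [195. 192.] 26 [ 0.572 -0.097  0.205] [ 0.578 -0.091  0.209] [ 0.564 -0.105  0.202]
scene knob_grip 0.98 [146. 192.] 590 [ 0.544 -0.198  0.226] [ 0.553 -0.145  0.255] [ 0.235 -0.232 -0.003]
scene handle 0.97 [223. 152.] 432 [0.483 0.002 0.22 ] [0.491 0.056 0.249] [ 0.467 -0.09   0.164]
scene spray_can 0.63 [178. 223.] 7212 [ 0.566 -0.159  0.13 ] [0.622 0.054 0.255] [ 0.298 -0.253 -0.004]
scene jar 0.73 [250. 243.] 775 [ 0.659 -0.003  0.059] [0.674 0.032 0.083] [ 0.617 -0.027 -0.002]
scene hammer 0.75 [215. 192.] 367 [ 0.417 -0.008  0.023] [0.525 0.022 0.132] [ 0.345 -0.246 -0.004]
top press 0.64 [339. 213.] 3799 [ 0.52  -0.127  0.167] [0.622 0.059 0.258] [ 0.456 -0.292 -0.006]
top lock_knob 0.65 [367. 200.] 165 [ 0.538 -0.194  0.248] [ 0.549 -0.168  0.258] [ 0
[... 712 characters left out ...]
{'clock': 1.1, 'joint_positions': array([ 1.15157300e+00,  1.30424986e-01,  1.48824622e+00, -6.83219484e-06,
        1.52299905e+00, -8.53550503e-02]), 'qd': array([-1.61639215e-03, -1.58205316e-03, -1.20572451e-03, -6.57931281e-06,
       -1.05930704e-03, -1.51737065e-03]), 'tau': array([-3.50674120e-03, -5.69326329e+01, -5.00871241e+01, -3.86783086e-04,
        1.45212052e-03,  2.99095814e-05]), 'tcp_pos': array([0.19657271, 0.56688024, 0.40465187]), 'eef_rot': array([-3.14151475e+00,  1.83678893e-07,  2.80772471e+00]), 'ft_force': array([-0.09835719, -0.41365753, -0.23084956]), 'torque': array([ 0.04511191, -0.02270594, -0.00984659]), 'grasp_force': 0.0, 'finger_gap': 0.08538349215613648}
```

```bash
python3 - <<'E'
import cv2,numpy as np
a=cv2.imread('pics/scene0.png')[120:300,80:320];b=cv2.imread('pics/top0.png')[140:300,240:460]
a=cv2.resize(a,(800,600));cv2.imwrite('pics/a.png',a);cv2.imwrite('pics/b.png',cv2.resize(b,(800,582)))
from h import *
c=viewer.get_calibration('top');A=np.array(c['R']).T;b_=-A@np.array(c['t']);cal=(np.array(c['camera_matrix']),c['k1'],A,b_)
d=np.load('top0.npz')['d'];P=cloud(d>0,d,cal)
box=(P[:,0]>.43)&(P[:,0]<.65)&(P[:,1]>-.33)&(P[:,1]<.08)
P=P[box]
for lo,hi in ((.24,.26),(.215,.235),(.16,.18),(.012,.028)):
    Q=P[(P[:,2]>lo)&(P[:,2]<hi)]
    if lo>.2: Q=Q[(Q[:,1]<-.1)|(Q[:,0]>.51)]
    r=cv2.minAreaRect((Q[:,:2]*1000).astype(np.float32)); print(lo,len(Q),Q.mean(0).round(4),np.median(Q[:,2]).round(4),r)
E
```

```text
0.24 112 [ 0.5377 -0.2048  0.2506] 0.2511 ((538.307373046875, -204.9582977294922), (51.547813415527344, 13.502680778503418), 86.15350341796875)
0.215 340 [ 0.5433 -0.1362  0.2226] 0.2225 ((556.407958984375, -153.1884307861328), (67.02312469482422, 117.76934814453125), 1.809356451034546)
0.16 1195 [ 0.5281 -0.1531  0.1694] 0.1694 ((521.5452270507812, -146.20916748046875), (111.5301284790039, 188.94313049316406), 1.4278404712677002)
0.012 1460 [ 0.525  -0.1284  0.0201] 0.02 ((551.1317138671875, -148.0375518798828), (205.45111083984375, 341.19598388671875), 6.24530029296875)
```

View pics/a.png

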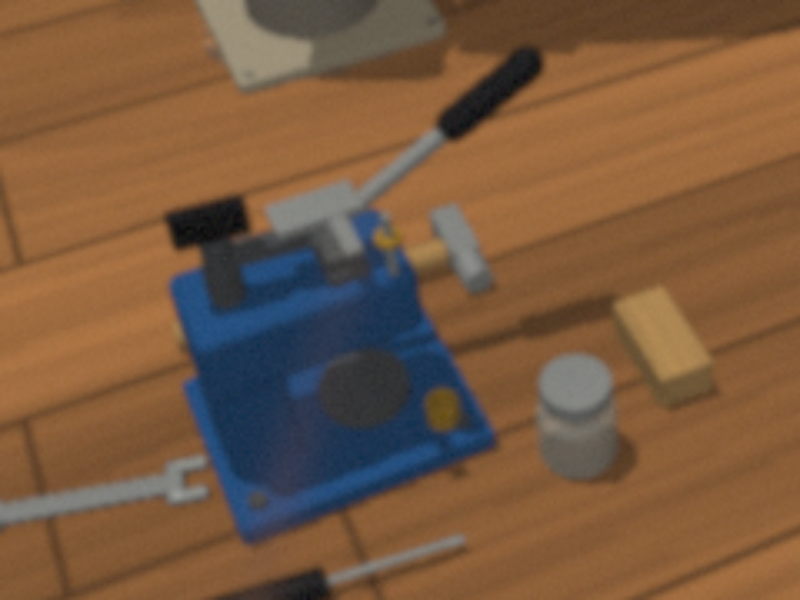

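View pics/b.png

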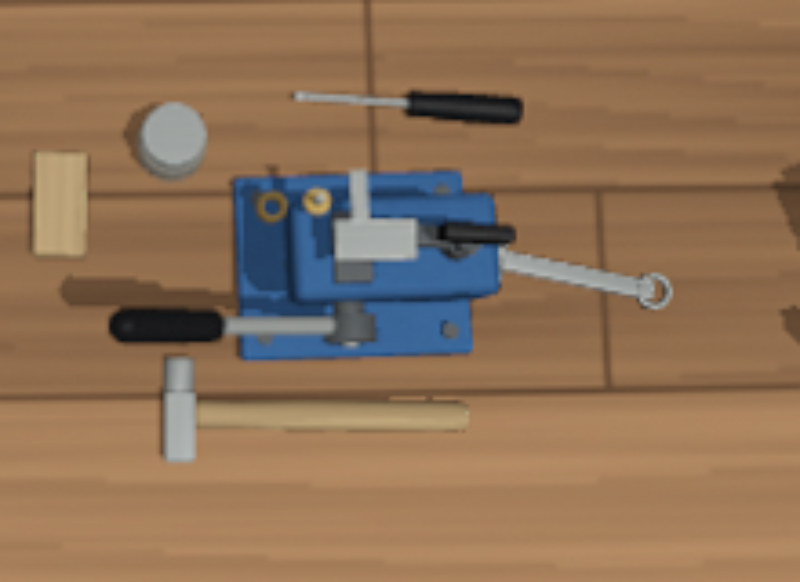

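The views show the knob bar in the top crop at about (478,234), with its left end slightly up (joint about 0.05–0.1). The lever handle is on the left at (165,325), the pointer points up at (358,190) and the brass marker is at (317,200). The knob axis comes out at about (0.538, -0.205), and the bar top at z = 0.251, as specified. Next I move to above the knob.

```bash
cat >> h.py <<'E'
def go(pos,yaw):
    "shift/turn to a tool-down pose"
    R,p,s=tool(); T=Ro.from_euler('xyz',[np.pi,0,yaw]).as_matrix()
    print('t',round(s['clock'],2),'tcp',p.round(4),'yaw',round(s['eef_rot'][2],3),'F',s['ft_force'].round(1),'gap',round(s['finger_gap'],4),
      '-> rows',(R.T@(np.array(pos)-p)).round(4),np.degrees(Ro.from_matrix(R.T@T).as_rotvec()).round(1))
E
python3 - <<'E'
from h import *
go([.538,-.205,.47],1.5)
c=viewer.get_calibration('top');A=np.array(c['R']).T;b_=-A@np.array(c['t']);cal=(np.array(c['camera_matrix']),c['k1'],A,b_)
d=np.load('top0.npz')['d'];P=cloud(d>0,d,cal)
def line(lo,hi,x0,x1,y0,y1):
    Q=P[(P[:,2]>lo)&(P[:,2]<hi)&(P[:,0]>x0)&(P[:,0]<x1)&(P[:,1]>y0)&(P[:,1]<y1)]
    v=np.linalg.svd(Q[:,:2]-Q[:,:2].mean(0))[2][0]; print(len(Q),Q.mean(0).round(4),'yaw of y axis',np.arctan(-v[0]/v[1]).round(3))
line(.24,.26,.5,.57,-.25,-.15)
line(.15,.26,.44,.505,-.05,.1)
line(.12,.26,.44,.505,-.12,.1)
E
```

```text
t 1.1 tcp [0.1966 0.5669 0.4047] yaw 2.808 F [-0.1 -0.4 -0.2] gap 0.0854 -> rows [-0.5755 -0.6174 -0.0653] [-0.   0.  74.9]
112 [ 0.5377 -0.2048  0.2506] yaw of y axis -0.081
347 [0.4759 0.0107 0.2261] yaw of y axis 0.013
553 [ 0.479  -0.0281  0.2033] yaw of y axis 0.071
```

```bash
R='[-0.5755,-0.617,-0.065,0,0,75]'
python3 -m pendant '[[[0,0,-0.03,0,0,7],[-0.576,-0.617,-0.065,0,0,75],[-0.576,-0.617,-0.065,0,0,75],[-0.576,-0.617,-0.065,0,0,75],[-0.576,-0.617,-0.065,0,0,75]]]' 0.3
python3 -c "
from h import *
go([.538,-.205,.47],1.49)"
```

```text
clock: 1.52
tcp_pos: [0.2642, 0.4132, 0.4417]
eef_rot: [3.141, 0.0, 2.181]
ft_force: [0.5, -0.5, 0.1]
finger_gap: 0.0599
grasp_force: 0.0
t 1.52 tcp [0.2642 0.4132 0.4417] yaw 2.181 F [ 0.5 -0.5  0.1] gap 0.0599 -> rows [-0.6636 -0.1295 -0.0283] [ 0.  -0.  39.6]
```

```bash

python3 -m pendant '[[[-0.664,-0.13,-0.028,0,0,39.6],[-0.664,-0.13,-0.028,0,0,39.6],[-0.664,-0.13,-0.028,0,0,39.6],[-0.664,-0.13,-0.028,0,0,39.6],[-0.664,-0.13,-0.028,0,0,39.6]]]' 
python3 -c "
from h import *
go([.538,-.205,.47],1.49)"
```

```text
clock: 1.93
tcp_pos: [0.3493, 0.2229, 0.4506]
eef_rot: [3.141, -0.0, 1.555]
ft_force: [0.6, 0.5, 1.1]
finger_gap: 0.0599
grasp_force: 0.0
t 1.93 tcp [0.3493 0.2229 0.4506] yaw 1.555 F [0.6 0.5 1.1] gap 0.0599 -> rows [-0.4248  0.1955 -0.0194] [ 0.1 -0.   3.7]
```

```bash

python3 -m pendant '[[[-0.425,0.195,-0.02,0,0,3.7],[-0.425,0.195,-0.02,0,0,3.7],[-0.425,0.195,-0.02,0,0,3.7],[-0.425,0.195,-0.02,0,0,3.7],[-0.425,0.195,-0.02,0,0,3.7]]]' 
python3 -c "
from h import *
go([.538,-.205,.47],1.49)"
```

```text
clock: 2.35
tcp_pos: [0.4343, 0.0325, 0.4597]
eef_rot: [3.14, -0.0, 1.496]
ft_force: [1.1, 0.9, 0.5]
finger_gap: 0.06
grasp_force: 0.0
t 2.35 tcp [0.4343 0.0325 0.4597] yaw 1.496 F [1.1 0.9 0.5] gap 0.06 -> rows [-0.2291  0.1212 -0.0102] [ 0.1 -0.   0.3]
```

```bash

python3 -m pendant '[[[-0.236,0.09,-0.01,0,0,0],[-0.236,0.09,-0.01,0,0,0],[-0.236,0.09,-0.01,0,0,0],[-0.236,0.09,-0.01,0,0,0],[-0.236,0.09,-0.01,0,0,0]]]' 
python3 -c "
from h import *
go([.538,-.205,.47],1.49)"
```

```text
clock: 2.77
tcp_pos: [0.4936, -0.1671, 0.4676]
eef_rot: [3.141, 0.0, 1.496]
ft_force: [0.5, 0.5, 0.3]
finger_gap: 0.0602
grasp_force: 0.0
t 2.77 tcp [ 0.4936 -0.1671  0.4676] yaw 1.496 F [0.5 0.5 0.3] gap 0.0602 -> rows [-0.0345  0.0471 -0.0023] [0.  0.  0.3]
```

```bash

python3 -m pendant '[[[-0.029,0.05,-0.002,0,0,0],[-0.029,0.05,-0.002,0,0,0],[-0.029,0.05,-0.002,0,0,0],[-0.029,0.05,-0.002,0,0,0]]]' 
python3 -c "
from h import *
im,d,cal=grab('wrist'); cv2.imwrite('pics/w1.png',im); np.savez('w1.npz',im=im,d=d)
for t in ('lock_knob','mark','pointer'):
    for q in viewer.cut_out('wrist',t)[:1]:
        P=cloud(q['region'],d,cal); print(t,round(q['confidence'],2),np.array(q['location'])*[512,384],np.median(P,0).round(4) if len(P) else 0)
P=cloud(d>0,d,cal)
Q=P[(P[:,2]>.238)&(P[:,2]<.26)&(P[:,0]>.49)&(P[:,0]<.59)&(P[:,1]>-.26)&(P[:,1]<-.14)]
print(len(Q)); T=Q[Q[:,2]>.246]
print(cv2.minAreaRect((T[:,:2]*1000).astype(np.float32)),np.median(T[:,2]))
go([.538,-.205,.402],1.49)"
```

```text
clock: 3.1
tcp_pos: [0.5415, -0.1982, 0.4686]
eef_rot: [-3.14, -0.001, 1.495]
ft_force: [-0.3, -0.2, -0.2]
finger_gap: 0.0596
grasp_force: 0.0
lock_knob 0.87 [254.976  212.5056] [ 0.5396 -0.1958  0.25  ]
mark 0.63 [243.2    114.3168] [ 0.5378 -0.1402  0.169 ]
pointer 0.72 [247.6032  96.1152] [ 0.541  -0.1296  0.2217]
1828
((538.7479858398438, -205.84188842773438), (51.676841735839844, 12.965051651000977), 86.05247497558594) 0.2506576967101249
t 3.3 tcp [ 0.5408 -0.1967  0.4698] yaw 1.497 F [ 0.3 -0.7 -1.2] gap 0.0601 -> rows [-0.0085 -0.0022  0.0678] [0.  0.  0.4]
```

View pics/w1.png

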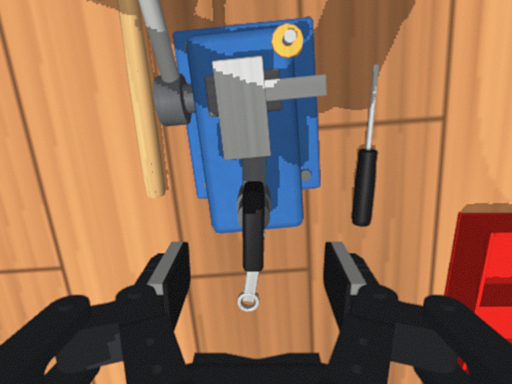

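The wrist view shows the bar at (254,225), upright in the picture and midway between the fingers. It also shows the cap at (242,108), the pointer at (300,86) and the brass ring at (287,40). The measured axis is (0.5387, -0.2058), at an angle of 1.50. I descend and grip.

```bash

python3 -m pendant '[[[-0.009,-0.002,0.03,0,0,0],[-0.009,-0.002,0.068,0,0,0],[-0.009,-0.002,0.068,0,0,0],[-0.009,-0.002,0.068,0,0,0]]]' 
python3 -c "
from h import *
go([.5387,-.2058,.401],1.502)
z=np.load('w1.npz');im,d=z['im'],z['d']
hsv=cv2.cvtColor(im,cv2.COLOR_BGR2HSV)
m=np.zeros(d.shape,bool);m[20:62,265:310]=1
p0=np.array([.5408,-.1967,.4698]);R=Ro.from_euler('xyz',[np.pi,0,1.497]).as_matrix()
c=viewer.get_calibration('wrist');M=np.array(c['mount']);cal=(np.array(c['camera_matrix']),c['k1'],R@M[:3,:3],R@M[:3,3]+p0)
P=cloud(m&(hsv[...,1]>120)&(hsv[...,0]<35)&(hsv[...,0]>10),d,cal); P=P[P[:,2]>.175]
print('ring',len(P),P.mean(0),np.percentile(P[:,2],[5,25,50,75,95]),P.min(0),P.max(0))
m[:]=0;m[76:96,295:325]=1
P=cloud(m,d,cal);P=P[P[:,2]>.2];print('ptr',np.median(P,0),P.max(0))
"
```

```text
clock: 3.63
tcp_pos: [0.5375, -0.2053, 0.3996]
eef_rot: [-3.137, -0.002, 1.497]
ft_force: [-1.6, 0.1, 0.5]
finger_gap: 0.0601
grasp_force: 0.0
t 3.63 tcp [ 0.5375 -0.2053  0.3996] yaw 1.497 F [-1.6  0.1  0.5] gap 0.0601 -> rows [-0.0004  0.0012 -0.0014] [-0.3 -0.1 -0.3]
ring 607 [ 0.5671382  -0.09607238  0.20573135] [0.20444019 0.20515795 0.2056325  0.20620832 0.20706438] [ 0.55804085 -0.10498638  0.20173282] [ 0.57704724 -0.0860601   0.21944866]
ptr [ 0.57863923 -0.12394656  0.22120552] [ 0.58750075 -0.11815303  0.22275589]
```

```bash

python3 -m pendant '[[[0,0.001,-0.002,0,0,0],[0,0.001,-0.002,0,0,0],[0,0.001,-0.002,0,0,0],[0,0.001,-0.002,0,0,0],[0,0.001,-0.002,0,0,0]]]' 1 40
python3 -m pendant '[[[0,0,0,0,0,6],[0,0,0,0,0,12],[0,0,0,0,0,18],[0,0,0,0,0,24],[0,0,0,0,0,30]]]'
python3 -m pendant '[[[0,0,0,0,0,6],[0,0,0,0,0,12],[0,0,0,0,0,18],[0,0,0,0,0,24],[0,0,0,0,0,30]]]'
```

```text
clock: 4.05
tcp_pos: [0.539, -0.2065, 0.4061]
eef_rot: [-3.141, 0.001, 1.496]
ft_force: [-13.3, 2.7, 13.3]
finger_gap: 0.0119
grasp_force: 40.6
clock: 4.47
tcp_pos: [0.5388, -0.2064, 0.4061]
eef_rot: [-3.141, 0.001, 0.967]
ft_force: [-13.7, 2.8, 12.8]
finger_gap: 0.0118
grasp_force: 40.6
clock: 4.88
tcp_pos: [0.5387, -0.2064, 0.4061]
eef_rot: [-3.141, 0.002, 0.443]
ft_force: [-14.8, 3.2, 13.4]
finger_gap: 0.0121
grasp_force: 40.7
```

```bash

python3 -m pendant '[[[0,0,0,0,0,6],[0,0,0,0,0,12],[0,0,0,0,0,18],[0,0,0,0,0,23],[0,0,0,0,0,24]]]'
python3 -c "
from h import *
print(get_state()['torque'],get_state()['joint_positions'])"
```

```text
clock: 5.3
tcp_pos: [0.5386, -0.2062, 0.4061]
eef_rot: [3.141, 0.002, 0.024]
ft_force: [-15.1, 5.2, 14.6]
finger_gap: 0.0124
grasp_force: 40.8
[0.78029828 2.47109502 0.04321106] [-4.54181512e-01  6.80078116e-02  1.55222144e+00 -8.88249524e-04
  1.52279492e+00  1.09222530e+00]
```

```bash

python3 -m pendant '[[[0,0,0,0,0,2],[0,0,0,0,0,2]]]'
python3 -c "
from h import *
print(get_state()['torque'])"
python3 -m pendant '[[[0,0,0,0,0,0],[0,0,0,0,0,0],[0,0,0,0,0,0]]]' 0.55
python3 -m pendant '[[[0,0,-0.04,0,0,0],[0,0,-0.08,0,0,0],[0,0,-0.08,0,0,0],[0,0,-0.08,0,0,0]]]'
python3 -c "
from h import *
im,d,cal=grab('wrist'); cv2.imwrite('pics/w2.png',im); np.savez('w2.npz',im=im,d=d)
P=cloud(d>0,d,cal)
T=P[(P[:,2]>.246)&(P[:,2]<.26)&(P[:,0]>.49)&(P[:,0]<.59)&(P[:,1]>-.26)&(P[:,1]<-.15)]
print(len(T),cv2.minAreaRect((T[:,:2]*1000).astype(np.float32)))
im,d,cal=grab('top');P=cloud(d>0,d,cal)
go([.54,-.2,.48],0)
"
```

```text
clock: 5.47
tcp_pos: [0.5387, -0.2061, 0.4061]
eef_rot: [3.141, 0.002, -0.006]
ft_force: [-15.5, 4.2, 13.4]
finger_gap: 0.0125
grasp_force: 45.2
[0.68838156 2.44749467 0.86304845]
clock: 5.72
tcp_pos: [0.5398, -0.2065, 0.4041]
eef_rot: [3.141, -0.001, -0.005]
ft_force: [0.5, 0.7, 0.8]
finger_gap: 0.0383
grasp_force: 0.0
clock: 6.05
tcp_pos: [0.5401, -0.2066, 0.4874]
eef_rot: [3.138, -0.007, -0.005]
ft_force: [-0.0, 0.0, -0.9]
finger_gap: 0.0386
grasp_force: 0.0
1524 ((538.902099609375, -206.56048583984375), (51.77192306518555, 13.044419288635254), 1.2627217769622803)
t 6.15 tcp [ 0.5396 -0.2064  0.483 ] yaw -0.005 F [-0.1  0.4 -1.6] gap 0.0381 -> rows [ 0.0004 -0.0064  0.003 ] [-0.  -0.  -0.3]
```

View pics/w2.png

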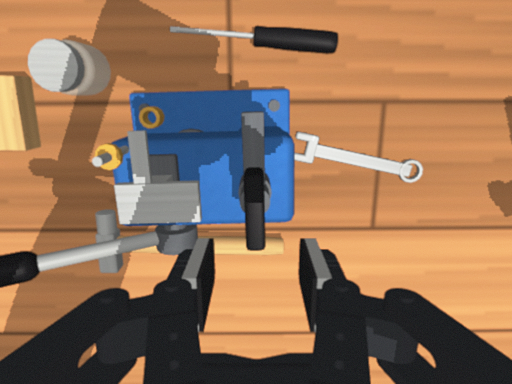

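The knob lies along the press's x at (254,215) in the picture, so it is at its stop and the cap is clear. The press yaw is about 0.022, and the measured pointer and marker positions agree with that frame. The depth to travel is about 16.5 mm. Now I move to the handle.

```bash
python3 -c "
from h import *
go([.476,.017,.46],1.593)"
python3 -m pendant '[[[-0.064,-0.224,0.023,0,0,-91.5],[-0.064,-0.224,0.023,0,0,-91.5],[-0.064,-0.224,0.023,0,0,-91.5],[-0.064,-0.224,0.023,0,0,-91.5],[-0.064,-0.224,0.023,0,0,-91.5]]]' 0.3
python3 -c "
from h import *
go([.476,.017,.46],1.593)"
```

```text
t 6.15 tcp [ 0.5396 -0.2064  0.483 ] yaw -0.005 F [-0.1  0.4 -1.6] gap 0.0381 -> rows [-0.0647 -0.2231  0.023 ] [  0.   -0.  -91.6]
clock: 6.57
tcp_pos: [0.4824, -0.0053, 0.4606]
eef_rot: [-3.139, 0.002, 0.626]
ft_force: [0.3, 1.3, 0.3]
finger_gap: 0.06
grasp_force: 0.0
t 6.57 tcp [ 0.4824 -0.0053  0.4606] yaw 0.626 F [0.3 1.3 0.3] gap 0.06 -> rows [ 0.0078 -0.0218  0.0006] [ -0.2   0.1 -55.4]
```

```bash

python3 -m pendant '[[[0.008,-0.022,0,0,0,-55.6],[0.008,-0.022,0,0,0,-55.6],[0.008,-0.022,0,0,0,-55.6],[0.008,-0.022,0,0,0,-55.6],[0.008,-0.022,0,0,0,-55.6]]]'
python3 -m pendant '[[[0,0,0,0,0,-19.8],[0,0,0,0,0,-19.8],[0,0,0,0,0,-19.8],[0,0,0,0,0,-19.8]]]'
python3 -c "
from h import *
im,d,cal=grab('wrist'); cv2.imwrite('pics/w3.png',im)
P=cloud(d>0,d,cal)
T=P[(P[:,2]>.15)&(P[:,2]<.27)&(P[:,0]>.44)&(P[:,0]<.51)&(P[:,1]>-.03)&(P[:,1]<.07)]
v=np.linalg.svd(T-T.mean(0),full_matrices=False)[2][0];print(len(T),T.mean(0),v)
for y in (0,.01,.02,.03,.04): 
  S=T[abs(T[:,1]-y)<.004]; print(y,len(S),S[:,0].min() if len(S) else 0,S[:,0].max() if len(S) else 0,S[:,2].max() if len(S) else 0)
go([.476,.017,.374],1.593)"
```

```text
clock: 6.98
tcp_pos: [0.4769, 0.0162, 0.4609]
eef_rot: [-3.139, 0.001, 1.252]
ft_force: [0.7, 0.3, 0.4]
finger_gap: 0.0596
grasp_force: 0.0
clock: 7.32
tcp_pos: [0.4771, 0.0158, 0.461]
eef_rot: [-3.139, -0.0, 1.595]
ft_force: [-0.4, -0.4, 0.2]
finger_gap: 0.0594
grasp_force: 0.0
4323 [0.47581104 0.02564068 0.23331081] [ 0.01946197 -0.90413044 -0.42681305]
0 323 0.4633365532864257 0.48893663131075044 0.22631803507712578
0.01 355 0.4636598737714612 0.48908278842804526 0.2316606067073563
0.02 399 0.4631822005535561 0.48882840863600113 0.23753679950274353
0.03 452 0.4627916368106809 0.48849340058816854 0.24276907684218796
0.04 514 0.4626192712033441 0.4881266761666534 0.24811331483614157
t 7.37 tcp [0.4771 0.0158 0.4612] yaw 1.589 F [-0.2  0.5 -0.4] gap 0.0596 -> rows [ 0.0012 -0.0008  0.0872] [-0.2 -0.  -0.2]
```

View pics/w3.png

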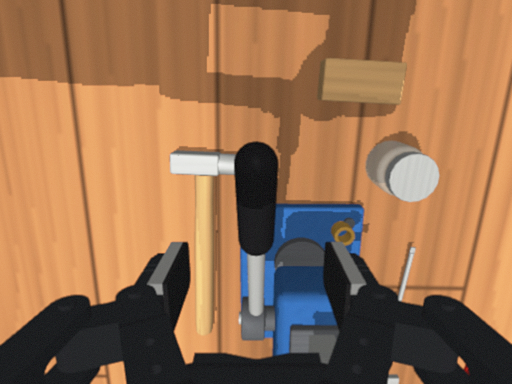

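The handle lies at (256,200), upright in the picture and centred between the fingers at x = 0.476. I descend and grip.

```bash

python3 -m pendant '[[[0.001,-0.001,0.04,0,0,0],[0.001,-0.001,0.08,0,0,0],[0.001,-0.001,0.087,0,0,0],[0.001,-0.001,0.087,0,0,0]]]'
python3 -m pendant '[[[0,0,0,0,0,0],[0,0,0,0,0,0],[0,0,0,0,0,0],[0,0,0,0,0,0]]]' 1 60
python3 -c "
from h import *
R,p,s=tool();print(s['torque'],p)
Rr=np.array([.5376,-.1413]);c,sn=np.cos(.022),np.sin(.022)
f=lambda t:np.array([-.058*c-sn*(.015+.165*np.cos(t))+.5376,-.058*sn+c*(.015+.165*np.cos(t))-.1413,.14+.165*np.sin(t)])
for t in (.4,.3,.2,.09): print(t,(f(t)-f(.5)).round(4))
"
```

```text
clock: 7.7
tcp_pos: [0.4748, 0.0169, 0.372]
eef_rot: [-3.133, -0.001, 1.588]
ft_force: [-0.3, 0.1, 1.3]
finger_gap: 0.0596
grasp_force: 0.0
clock: 8.03
tcp_pos: [0.476, 0.017, 0.3783]
eef_rot: [-3.141, -0.0, 1.59]
ft_force: [-12.3, 1.6, 7.8]
finger_gap: 0.0242
grasp_force: 58.7
[ 0.19767385  1.68191112 -0.02700363] [0.47603558 0.01697623 0.37830473]
0.4 [-0.0002  0.0072 -0.0149]
0.3 [-0.0003  0.0128 -0.0303]
0.2 [-0.0004  0.0169 -0.0463]
0.09 [-0.0004  0.0195 -0.0643]
```

```bash

python3 -m pendant '[[[0.004,0,0.0075,0,0,0],[0.0072,0,0.015,0,0,0],[0.01,0,0.0225,0,0,0],[0.0128,0,0.030,0,0,0],[0.015,0,0.038,0,0,0]]]'
python3 -m pendant '[[[0.0019,0,0.008,0,0,0],[0.0032,0,0.016,0,0,0],[0.0045,0,0.024,0,0,0],[0.0045,0,0.024,0,0,0],[0.0045,0,0.024,0,0,0]]]'
cat > m.py <<'E'
from h import *
im,d,cal=grab('scene'); np.savez('s1.npz',im=im,d=d); cv2.imwrite('pics/s1.png',cv2.resize(im[130:250,110:290],(800,533),interpolation=cv2.INTER_CUBIC))
P=cloud(d>0,d,cal)
def box(x,y,lo=.16,hi=.23,r=.009):
    Q=P[(abs(P[:,0]-x)<r)&(abs(P[:,1]-y)<r)&(P[:,2]>lo)&(P[:,2]<hi)]; return len(Q),np.percentile(Q[:,2],[5,25,50,75,90]).round(4) if len(Q) else 0
print('scene ptr',box(.578,-.1245,r=.006),'ring',box(.567,-.096),'cap',box(.54,-.126,.18,.24,.012))
im,d,cal=grab('top');P=cloud(d>0,d,cal);cv2.imwrite('pics/t1.png',cv2.resize(im[150:250,280:420],(800,571)))
print('top ptr',box(.578,-.1245,r=.006),'ring',box(.567,-.096),'cap',box(.54,-.126,.18,.24,.012))
s=get_state();print(s['clock'],s['tcp_pos'],s['ft_force'],s['finger_gap'])
E
python3 m.py
```

```text
clock: 8.45
tcp_pos: [0.4758, 0.0327, 0.3407]
eef_rot: [-3.141, -0.001, 1.591]
ft_force: [-13.9, 6.3, 13.3]
finger_gap: 0.0242
grasp_force: 60.2
clock: 8.87
tcp_pos: [0.4757, 0.0371, 0.3162]
eef_rot: [-3.141, -0.002, 1.591]
ft_force: [-13.3, 5.7, 11.9]
finger_gap: 0.0238
grasp_force: 61.2
scene ptr (36, array([0.161 , 0.1633, 0.1706, 0.2059, 0.2064])) ring (122, array([0.1646, 0.1686, 0.1865, 0.2057, 0.2139])) cap (104, array([0.1841, 0.2042, 0.2069, 0.2078, 0.2091]))
top ptr (18, array([0.1694, 0.2045, 0.2058, 0.2072, 0.2079])) ring (60, array([0.1664, 0.1715, 0.204 , 0.207 , 0.2171])) cap (72, array([0.2047, 0.2064, 0.2075, 0.2093, 0.2102]))
8.9667 [0.47573517 0.03708758 0.31640716] [-13.85489425   4.81923156  12.43987506] 0.024039554104890976
```

```bash
python3 - <<'E'
from h import *
for n,f in (('scene','scene0.npz'),('top','top0.npz')):
    c=viewer.get_calibration(n);A=np.array(c['R']).T;cal=(np.array(c['camera_matrix']),c['k1'],A,-A@np.array(c['t']))
    for g in (f,'s1.npz')[:2 if n=='scene' else 1]:
        d=np.load(g)['d'];P=cloud(d>0,d,cal)
        def m(x,y,r,lo,hi):
            Q=P[(abs(P[:,0]-x)<r)&(abs(P[:,1]-y)<r)&(P[:,2]>lo)&(P[:,2]<hi)];return len(Q),np.median(Q[:,2]).round(4)
        print(n,g,'ptr',m(.578,-.1245,.006,.195,.23),'cap',m(.54,-.126,.012,.195,.235),'ring',m(.567,-.096,.009,.2,.21))
E
```

```text
scene scene0.npz ptr (19, np.float64(0.221)) cap (111, np.float64(0.2221)) ring (35, np.float64(0.2054))
scene s1.npz ptr (17, np.float64(0.2059)) cap (85, np.float64(0.2073)) ring (35, np.float64(0.2054))
top top0.npz ptr (20, np.float64(0.2213)) cap (82, np.float64(0.2229)) ring (30, np.float64(0.2061))
```

View pics/s1.png

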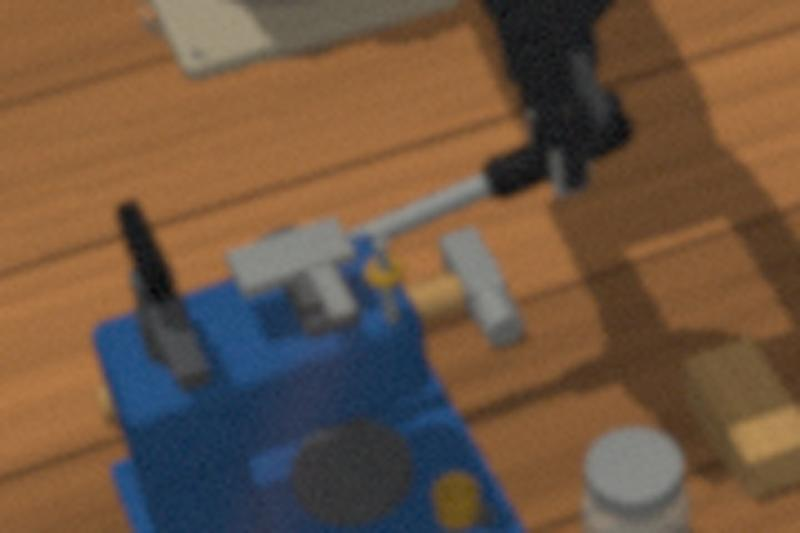

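The knob is turned clear (150,300), and the pointer (330,280) is now nearly level with the ring (383,272). The ram has travelled about 15.2 mm and should be at about 16.4 mm, so the handle goes 5 mm further down.

```bash

python3 -m pendant '[[[0,0,0.0025,0,0,0],[0.0005,0,0.005,0,0,0],[0.0005,0,0.005,0,0,0],[0.0005,0,0.005,0,0,0],[0.0005,0,0.005,0,0,0]]]'
python3 m.py
python3 - <<'E'
from h import *
z=[]
for i in range(3):
    im,d,cal=grab('scene');P=cloud(d>0,d,cal)
    def m(x,y,r,lo,hi):
        Q=P[(abs(P[:,0]-x)<r)&(abs(P[:,1]-y)<r)&(P[:,2]>lo)&(P[:,2]<hi)];return np.median(Q[:,2])
    z.append([m(.578,-.1245,.006,.195,.23),m(.54,-.126,.012,.195,.235),m(.567,-.096,.009,.2,.21)])
print(np.round(z,4)); s=get_state();print(s['tcp_pos'],s['ft_force'],s['grasp_force'])
E
```

```text
clock: 9.38
tcp_pos: [0.4757, 0.0376, 0.3115]
eef_rot: [-3.141, -0.002, 1.591]
ft_force: [-14.0, 5.4, 11.9]
finger_gap: 0.0245
grasp_force: 61.5
scene ptr (39, array([0.1603, 0.1654, 0.2023, 0.2043, 0.2047])) ring (124, array([0.1644, 0.1683, 0.1839, 0.2055, 0.2138])) cap (107, array([0.1844, 0.2036, 0.2058, 0.2066, 0.2077]))
top ptr (20, array([0.1676, 0.2018, 0.2038, 0.2057, 0.2067])) ring (60, array([0.1673, 0.1709, 0.2038, 0.2066, 0.2201])) cap (79, array([0.2031, 0.205 , 0.2065, 0.2074, 0.2089]))
9.4833 [0.47573589 0.03758691 0.31154252] [-14.62261044   6.04185205  11.17189223] 0.02422752829095024
[[0.2048 0.2057 0.2053]
 [0.2045 0.2061 0.2051]
 [0.2044 0.2061 0.2051]]
[0.47571856 0.03760508 0.31155347] [-14.65926245   5.81329498  11.85400715] 61.48460805416107
```

```bash
python3 -c "
from plant import bot
print(bot.finish_job())"
```

```text
the job is handed in; nothing more can be done
None
```

I turned the lock knob to its stop, then pressed the lever until the pointer measured within about 0.5 mm of the marker's height, and handed the job in at about 9.6 s with the gripper still holding the handle; the judge's verdict was not shown.

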